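Make up two ribbon-change kits for the label printers

ROBOT

A 7-joint arm with a two-finger parallel gripper is mounted at the origin on a cart in front of the work surface, level with it; the furniture and walls round the work are solid. World frame = base frame: x ahead of the robot, y to its left, z up, the work surface at z = 0. Lengths are in mm, angles in degrees, forces in N, time in s.
With the tool pointing down it reaches from about 425 to 825 mm from the base axis. Payload 3.6 kg.
Tool frame: the origin (TCP) lies where the fingers leave the gripper's body, on its centre line; the fingertips stand 84 mm ahead of it and the grasp point (between the pads) lies 65 mm ahead of it (ctrl.tip_reach is the distance from the TCP to the fingertips, in mm); z points along the fingers, y is the line along which they close (so a half turn about z gives the same grasp; the last joint's range is limited). The gripper opens to 93 mm and grips with 3 to 60 N. Pads are 15 mm wide; open, the fingers measure 128 mm over their backs; the gripper's body (75 mm by 188 mm) begins 65 mm behind the grasp point.
Start: joints at [75.143, 35.231, -0.722, 81.555, 0.464, 63.22, -2.315], TCP at [149.969, -632.438, 302.74] pointing down, gripper open.
Joint ranges: [-178.69, 178.69], [-17.37, 117.87], [-77.05, 75.6], [15.02, 138.74], [-78.02, 258.01], [0.78, 113.62], [-162.83, 162.83]. Speed limits (degrees/s): [159.86, 159.86, 180, 180, 180, 180, 180].

INTERFACE

Orientations are given as [roll, pitch, yaw] about the fixed x, y, z axes, in that order (R = Rz(yaw) Ry(pitch) Rx(roll)).
In Python, from bench import ctrl, eyes, finder gives the robot as it stands.
- The arm moves only by the shell command python3 -m creep 'ROWS' [FORCE]. ROWS is JSON, a list that holds one entry, the list of rows, each a list of 7 numbers: the finger opening in mm, from 0 to 93, then the shift along the tool's x, y, z in units of 40 mm (1.0 is 40 mm), then the turn, a rotation vector about the tool's x, y, z in units of 5 degrees (1.0 is 5 degrees). A call has exactly 5 rows; each row shifts and turns the commanded pose from where the row before left it, along the tool's axes as they then stand; what a row does not reach is not made up. A row lasts 1/12 s, in which the tool goes at most 41.7 mm and 7.16 degrees, less where a joint would pass 70% of its speed; a pose out of reach is approached as far as the arm can. A call is refused whole if a number of a shift passes 1 or a number of a turn 1, either way. A call with a gripper value outside its range is refused whole. The fingers move at their own pace and stop on an object; FORCE is the grip in N (left out, the last holds). Time passes only in rows, so rows that do not move let the fingers close, or fill a call up. It gives the time, the measured TCP pose, the force, the opening and the grip force at its end, in the units of the state.
- ctrl.sense(): the state, without advancing time (a new reading comes with each control period).
- eyes.camera(name): name is "side" or "top"; returns a dict with "frame" (420x560x3 uint8, red, green, blue), "intrinsics" (3x3 intrinsics, pixels), "position" and "attitude" of the camera in the world. Camera axes: x right, y down, z forward; pixel columns grow to the right and rows downward; lengths in mm; the calibration is good to about 2 mm. A picture is of the moment at which its call begins. There is no depth.
- ctrl.job_done(): hands the job in; it is judged then, once.
Trained networks look in a picture, given as the dict that the camera call returned (one of the last four; its "shot" number tells which), for a name from the list of things; names that differ only in an ending like _2 or _b are one class to them, and where a whole thing is asked for, a point or a joint stands for the part that bears it (a point fixed in the world has none). Each returns a list of dicts, best first, with "p" (0 to 1); they miss things now and then, are a little off and sometimes report something else, mostly with a low value. They report only what shows in the picture. A call takes as long as a camera call.
- finder.spot_in(thing, picture): "extent" ([centre column, centre row, width, height] in pixels, round what is visible of it).
- finder.outline_of(thing, picture): "mask" (420x560 bool, what is visible of it) and "extent" ([centre column, centre row, width, height] in pixels, round what is visible of it).
The state is a dict: "t": time; "joint_pos": joint angles; "joint_vel": joint speeds; "joint_torque": joint torques, N m; "tcp_pos": TCP position; "eef_rot": TCP orientation; "contact_force": force on the tool from outside, world axes, zero at the start; "ft_torque": the same for the moment, N m; "gripper_width": finger opening in mm; "grip_force": force on a finger pad.
Only numpy, scipy, OpenCV 4.12 (cv2) and the standard library are available. Lean on these libraries where they do the work, as an engineer would, in place of code of your own. Each camera call takes 0.05 s, during which the arm holds its last target. There are 200 camera calls.

TASK

Make up the ribbon-change kits for the two label printers. The blue caddy is for the wide printer and gets the black ribbon roll, the long empty core and the bottle of head cleaner; the yellow caddy, for the narrow printer, gets the red ribbon roll and the short core. In each caddy the ribbon stands in the big well, the core goes over the spindle and the bottle stands in the small well, all upright and fully down; leave the glue stick undisturbed where it stands.

Things in the scene. Friction and masses are not known exactly. Their poses are not given: they have to be found in the camera images.
- blue_caddy: Fixed blue block 256x100x26 mm, wire bail 14 mm past each end. Origin: centre of underside; x along its length, z up; top at z=26 mm. Big ribbon well, 74 mm wide, centred at x=+80, y=0, floor z=10 mm. Core spindle at x=0, y=0: 13 mm thick, tapered tip at z=74, on a 56 mm wide steel flange on whose top (z=30) the core sits. Small bottle well, 60 mm wide, at x=-80, y=0, floor z=10.
- yellow_caddy: Kit caddy, fixed yellow block, in all else the same as the blue one (wells at x=+80 and -80 mm, spindle at 0, in its own frame; same heights). Mind the label machine behind the caddies: its dark screen box overhangs the bench, 0.34 to 0.68 m up, front edge from world (0.66, 0.23) to (0.86, -0.12); keep wrist and forearm clear of it, also on the way from stock (left) to caddies (right).
- black_ribbon: Black ribbon roll standing on end, the wide one: 58 mm across and 72 mm high, with its own tan core (26 mm across, bore about 19 mm) showing to 78 mm; 0.16 kg. Origin: centre of its underside, z up along its axis. Grasp it across the 58 mm black barrel.
- red_ribbon: Dark red ribbon roll standing on end, the narrow one: 58 mm across and 48 mm high, with its own tan core (26 mm across, bore about 19 mm) showing to 54 mm; 0.12 kg. Origin: centre of its underside, z up along its axis. Grasp it across the 58 mm red barrel.
- long_core: Long empty core: plain tan cardboard tube standing on end, 41 mm across outside, about 30 mm inside, 90 mm high; 0.02 kg. Origin: centre of its underside, z up along its axis.
- short_core: Short empty core: plain tan cardboard tube standing on end, 41 mm across outside, about 30 mm inside, 60 mm high; 0.02 kg. Origin: centre of its underside, z up along its axis.
- cleaner_bottle: Bottle of print-head cleaner standing upright, the small white one with a green cap: 45 mm across up to 53 mm, then narrowing to a neck, 85 mm high in all; 0.11 kg. Origin: centre of its underside, z up.
- glue: Glue stick standing on end, white with a green and a yellow band, 26 mm across, 93 mm high, loose; not part of the kits. Origin: centre of its underside.

How it is judged (in metres and radians):
At the end, for the whole second after the job is handed in: Black ribbon, long core and bottle in the blue caddy, red ribbon and short core in the yellow one: ribbons in the big wells, cores over the spindles, bottle in the small well; each within 12 mm of its place in x and y and 4 mm in height, within 0.08 rad of upright, let go and at rest (x of black_ribbon in the frame of blue_caddy between 0.068 and 0.092 m and y of black_ribbon in the frame of blue_caddy between -0.012 and 0.012 m and z of black_ribbon in the frame of blue_caddy between 0.006 and 0.014 m and angle between each of black_ribbon, long_core, cleaner_bottle, red_ribbon, short_core's own z axis and vertical below 0.08 rad and linear speed of each of black_ribbon, long_core, cleaner_bottle, red_ribbon, short_core below 0.02 m/s and angular speed of each of black_ribbon, long_core, cleaner_bottle, red_ribbon, short_core below 0.2 rad/s and x of long_core in the frame of blue_caddy between -0.012 and 0.012 m and y of long_core in the frame of blue_caddy between -0.012 and 0.012 m and z of long_core in the frame of blue_caddy between 0.026 and 0.034 m and x of cleaner_bottle in the frame of blue_caddy between -0.092 and -0.068 m and y of cleaner_bottle in the frame of blue_caddy between -0.012 and 0.012 m and z of cleaner_bottle in the frame of blue_caddy between 0.006 and 0.014 m and x of red_ribbon in the frame of yellow_caddy between 0.068 and 0.092 m and y of red_ribbon in the frame of yellow_caddy between -0.012 and 0.012 m and z of red_ribbon in the frame of yellow_caddy between 0.006 and 0.014 m and x of short_core in the frame of yellow_caddy between -0.012 and 0.012 m and y of short_core in the frame of yellow_caddy between -0.012 and 0.012 m and z of short_core in the frame of yellow_caddy between 0.026 and 0.034 m); the robot touches nothing.
It fails at once if the glue stick was shifted by more than 30 mm or knocked over (distance of glue from where it was at the start of the episode above 0.03 m or angle between glue's own z axis and vertical above 0.5 rad).
It also fails if it takes over 125 s, if anything falls off the work surface, if the arm or the gripper's body presses on something with over 40 N, if the wrist force passes 120 N, or if a joint passes its speed limit or range.

## Working session

There is one attempt and no reset: what is moved stays moved. The work goes in short steps, Python scripts to look and compute and a shell command to move; the robot and the scene stay as the last step left them, time stands still between calls to the robot, and variables do not carry over. Pictures are saved under pics/ and viewed, at most 14 in all, crops included, and the job is handed in when it is done.

```bash
ls; mkdir -p pics; python3 - <<'E'
from bench import ctrl, eyes, finder
import cv2
print(ctrl.sense())
for n in("side","top"):
    c=eyes.camera(n); print(n,c["intrinsics"],c["position"],c["attitude"])
    cv2.imwrite(f"pics/{n}0.png",c["frame"][:,:,::-1])
    for th in "blue_caddy yellow_caddy black_ribbon red_ribbon long_core short_core cleaner_bottle glue".split():
        print(th,[(round(d["p"],2),[round(float(v),1) for v in d["extent"]]) for d in finder.spot_in(th,c)[:3]])
E
```

```text
pics
{'t': 0.0, 'joint_pos': array([75.14196287, 35.28867976, -0.72386388, 81.63835955,  0.46499487,
       63.21993731, -2.31319361]), 'joint_vel': array([-0.01900257,  0.04726044,  0.03587093, -0.10891087,  0.02013597,
        0.01850416,  0.02696574]), 'joint_torque': array([ 2.23920265e-04, -4.58938551e+01,  2.08929917e-01, -1.65748376e+01,
       -6.11738046e-02,  2.04633654e-02,  2.29315146e-04]), 'tcp_pos': array([ 149.85791732, -631.90976381,  301.60445921]), 'eef_rot': array([-1.79855928e+02,  2.24248921e-03,  1.33462745e+01]), 'contact_force': array([-0.7275433 , -0.41713158,  0.34680571]), 'ft_torque': array([ 0.03384428, -0.00894037, -0.00630631]), 'grip_force': 0.0, 'gripper_width': 92.96349716960653}
side [[459.32420794   0.         283.3273346 ]
 [  0.         459.32420794 207.27308478]
 [  0.           0.           1.        ]] [ 314.53164575 -588.43369736  666.31792171] [-131.45257102   -0.19291054  -12.31967631]
blue_caddy [(0.62, [365.5, 245.4, 132.7, 100.5])]
yellow_caddy [(0.62, [335.4, 328.4, 159.8, 132.8])]
black_ribbon [(0.75, [291.2, 146.6, 24.2, 37.1]), (0.2
[... 179 characters left out ...]
cleaner_bottle [(0.83, [255.3, 133.8, 21.1, 34.4])]
glue [(0.85, [220.6, 144.9, 13.9, 41.6])]
top [[403.67237157   0.         280.7786486 ]
 [  0.         403.67237157 213.92797253]
 [  0.           0.           1.        ]] [344.09578203 121.65248179 999.306753  ] [-1.70846346e+02  6.72912324e-03 -8.86103361e+01]
blue_caddy [(0.96, [329.5, 179.8, 107.7, 82.1])]
yellow_caddy [(0.71, [399.2, 223.2, 107.9, 85.4])]
black_ribbon [(0.87, [200.8, 196.7, 34.6, 28.8])]
red_ribbon [(0.55, [298.5, 242.3, 22.4, 26.4])]
long_core [(0.5, [253.2, 213.1, 19.2, 20.0])]
short_core [(0.69, [216.2, 248.7, 20.6, 15.9])]
cleaner_bottle [(0.85, [168.8, 229.9, 21.3, 15.9])]
glue [(0.76, [181.9, 266.4, 15.0, 7.6])]
```

```bash
python3 - <<'E'
import cv2
for n in("side","top"):
    i=cv2.imread(f"pics/{n}0.png"); cv2.imwrite(f"pics/{n}0b.png",cv2.resize(i[60:410,130:530] if n=="side" else i[100:340,120:520],None,fx=2 if n=="top" else 1.7,fy=2 if n=="top" else 1.7,interpolation=cv2.INTER_CUBIC))
E
```

```text
(no output)
```

View pics/side0b.png

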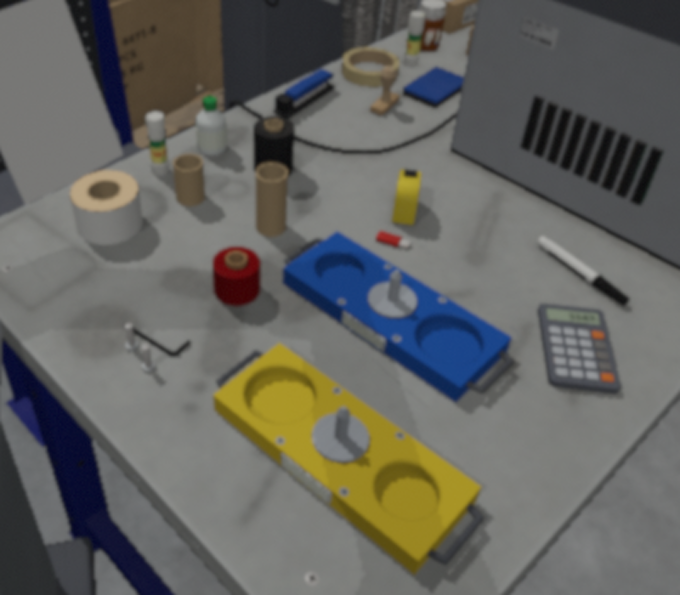

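View pics/top0b.png

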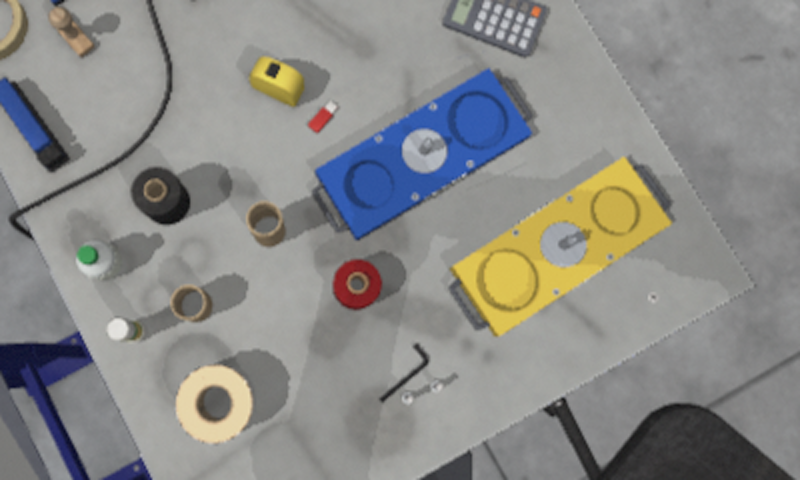

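```bash
cat > h.py <<'E'
import numpy as np, cv2
from scipy.spatial.transform import Rotation as R
from scipy.optimize import least_squares
from bench import ctrl, eyes, finder
def rot(e): return R.from_euler("xyz",e,degrees=True).as_matrix()
def proj(c,P):
    q=(np.asarray(P,float)-c["position"])@rot(c["attitude"])@np.asarray(c["intrinsics"]).T
    return q[:,:2]/q[:,2:]
A=np.linspace(0,2*np.pi,24,endpoint=False); D=np.c_[np.cos(A),np.sin(A)]
def sup(p): return (p@D.T).max(0)
def mpts(m):
    v,u=np.nonzero(m); return np.c_[u,v].astype(float)
def cyl(r,h,r2=None,h2=None):
    t=np.linspace(0,2*np.pi,36); f=lambda r,z:np.c_[r*np.cos(t),r*np.sin(t),0*t+z]
    o=[f(r,0),f(r,h)]
    if r2: o.append(f(r2,h2))
    return np.vstack(o)
SH=dict(black_ribbon=cyl(29,72,13,78),red_ribbon=cyl(29,48,13,54),long_core=cyl(20.5,90),short_core=cyl(20.5,60),cleaner_bottle=cyl(22.5,53,10,85),glue=cyl(13,93))
def fit(shape,obs,x0,yaw=False):
    def place(p):
        return shape@rot([0,0,p[3] if yaw else 0]).T+p[:3]
    def f(p): return np.concatenate([sup(proj(c,place(p)))-s for c,s in obs])
    r=least_squares(f,x0,loss="soft_l1",x_scale=10)
    return r.x, np.sqrt((r.fun**2).mean())
def ray0(c,uv,z=0):
    d=rot(c["attitude"])@np.linalg.solve(c["intrinsics"],[*uv,1]); p=np.array(c["position"]); return p+d*(z-p[2])/d[2]
E
cat > m.py <<'E'
from h import *
cs=[eyes.camera("side"),eyes.camera("top")]
for th in SH:
    obs=[];x0=None
    for c in cs:
        o=finder.outline_of(th,c)
        if not o or o[0]["p"]<.4: print(th,"missing",len(o)); continue
        m=o[0]["mask"]; obs.append((c,sup(mpts(m)))); x0=ray0(c,o[0]["extent"][:2],30)
    if not obs: continue
    x0[2]=0
    p,e=fit(SH[th],obs,x0); print(th,p.round(1),"rms",round(e,2),"views",len(obs))
B=np.array([[x,y,z] for x in(-128,128) for y in(-50,50) for z in(0,26)],float)
for n,(lo,hi) in dict(blue_caddy=((105,130,60),(125,255,255)),yellow_caddy=((22,130,60),(35,255,255))).items():
    obs=[]
    for c in cs:
        m=cv2.inRange(cv2.cvtColor(c["frame"],cv2.COLOR_RGB2HSV),lo,hi)
        m=cv2.morphologyEx(m,cv2.MORPH_OPEN,np.ones((3,3)))
        k,l,st,ce=cv2.connectedComponentsWithStats(m); i=1+st[1:,4].argmax(); obs.append((c,sup(mpts(l==i)))); print(n,st[i],ce[i].round())
        x0=[*ray0(c,ce[i],13)[:2],0]
    best=min((fit(B,obs,[*x0,y],True) for y in(-80,-40,-20,20,50,80)),key=lambda r:r[1])
    print(n,best[0].round(1),best[1].round(2))
    for y in (0,180):
        P=np.array([[80,0,26],[-80,0,26],[0,0,74]])@rot([0,0,best[0][3]+y]).T+best[0][:3]
        print(y,[proj(c,P).round().tolist() for c in cs], P.round().tolist())
E
python3 m.py
```

```text
black_ribbon [ 5.338e+02  3.235e+02 -4.000e-01] rms 1.82 views 2
red_ribbon [433.9  83.6  -0.8] rms 0.98 views 2
long_core [502.2 193.7  -2.8] rms 0.5 views 2
short_core [405.5 279.9  -1.6] rms 0.32 views 2
cleaner_bottle [455.8 396.5  -1.7] rms 0.94 views 2
glue [371.8 350.2  -1.3] rms 0.7 views 2
blue_caddy [ 297  198  133   97 4811] [365. 245.]
blue_caddy [ 279  135  106   84 3538] [331. 177.]
blue_caddy [602.    4.2  -4.1 122. ] 1.69
0 [[[330.0, 218.0], [394.0, 259.0], [363.0, 220.0]], [[303.0, 191.0], [358.0, 159.0], [333.0, 170.0]]] [[560.0, 72.0, 22.0], [644.0, -64.0, 22.0], [602.0, 4.0, 70.0]]
180 [[[394.0, 259.0], [330.0, 218.0], [363.0, 220.0]], [[358.0, 159.0], [303.0, 191.0], [333.0, 170.0]]] [[644.0, -64.0, 22.0], [560.0, 72.0, 22.0], [602.0, 4.0, 70.0]]
yellow_caddy [ 256  263  156  134 7825] [336. 328.]
yellow_caddy [ 347  180  108   88 3723] [400. 223.]
yellow_caddy [ 488.2 -165.2   -3.1  123.2] 1.66
0 [[[295.0, 291.0], [369.0, 348.0], [332.0, 300.0]], [[372.0, 239.0], [427.0, 205.0], [406.0, 219.0]]] [[444.0, -98.0, 23.0], [532.0, -232.0, 23.0], [488.0, -165.0, 71.0]]
180 [[[369.0, 348.0], [295.0, 291.0], [332.0, 300.0]], [[427.0, 205.0], [372.0, 239.0], [406.0, 219.0]]] [[532.0, -232.0, 23.0], [444.0, -98.0, 23.0], [488.0, -165.0, 71.0]]
```

```bash
cat > ov.py <<'E'
from h import *
cs=[eyes.camera("side"),eyes.camera("top")]
T=np.linspace(0,2*np.pi,60)
ci=lambda x,r,z:np.c_[x+r*np.cos(T),r*np.sin(T),0*T+z]
out=[]
for c,(a,b,d,e) in zip(cs,((190,400,240,410),(270,130,470,270))):
    i=cv2.resize(c["frame"][b:e,a:d,::-1],None,fx=3,fy=3,interpolation=cv2.INTER_CUBIC) if 0 else None
    if c is cs[0]: a,b,d,e=250,195,450,400
    s=3 if c is cs[1] else 2.9
    i=cv2.resize(c["frame"][b:e,a:d,::-1],None,fx=s,fy=s,interpolation=cv2.INTER_CUBIC)
    for p in ([602,4.2,0,-58],[488.2,-165.2,0,123.2]):
        for f in (ci(80,37,26),ci(-80,30,26),ci(0,28,30),np.array([[128,50,26],[-128,50,26],[-128,-50,26],[128,-50,26],[128,50,26]]),np.array([[0,0,30],[0,0,74]])):
            uv=proj(c,f@rot([0,0,p[3]]).T+p[:3]); cv2.polylines(i,[np.int32((uv-[a,b]+.5)*s)],False,(0,0,255),1)
    cv2.imwrite(f"pics/ov{'st'[c is cs[1]]}.png",i)
E
python3 ov.py
```

```text
(no output)
```

View pics/ovs.png

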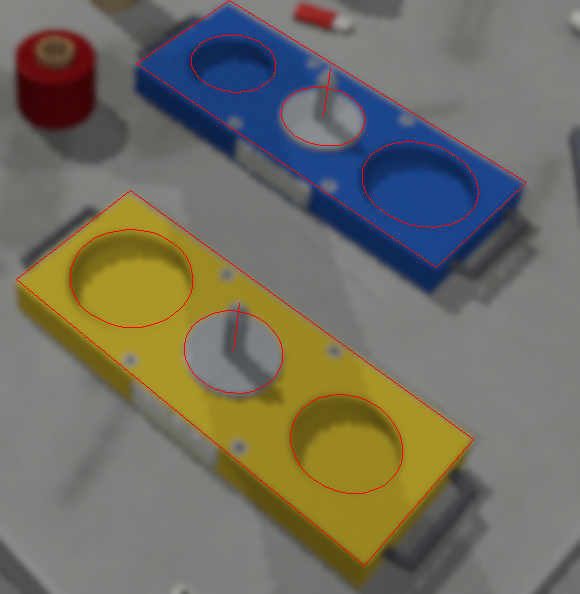

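View pics/ovt.png

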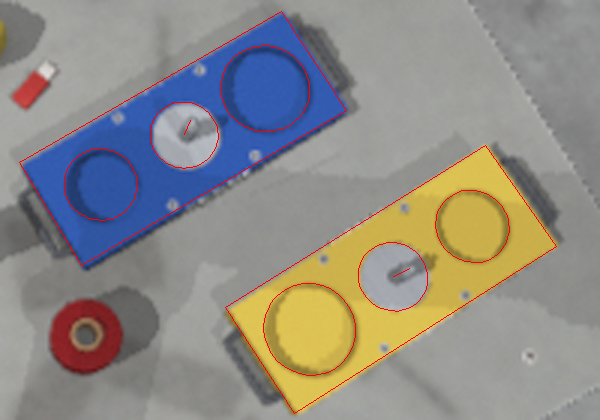

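```bash
cat > d.py <<'E'
import sys; from h import *
s=ctrl.sense(); M=rot(s["eef_rot"]); g=s["tcp_pos"]+M[:,2]*65
print("t",round(s["t"],1),"grasp",g.round(1),"rpy",s["eef_rot"].round(1),"w",round(s["gripper_width"],1),"F",round(s["grip_force"],1),"cf",s["contact_force"].round(1),"q",s["joint_pos"].round(0))
for a in sys.argv[1:]:
    t=np.array([float(v) for v in a.split(",")]); d=M.T@(t-g)/40; print(a,"units",d.round(2),"rows",np.ceil(np.linalg.norm(d)*1.02)); g=t
E
T='[[[93,0,0,0,0,0,-1],[93,0,0,0,0,0,-1],[93,0,0,0,0,0,-1],[93,0,0,0,0,0,-1],[93,0,0,0,0,0,-1]]]'
python3 -m creep '[[[93,0,0,0,0,0,-1],[93,0,0,0,0,0,-1],[93,0,0,0,0,0,-1],[93,0,0,0,0,0,-1],[93,0,0,0,0,0,-1]]]'
python3 d.py 450,-300,237 434,84,150 434,84,40
```

```text
t: 2.12
tcp_pos: [149.9, -632.5, 302.8]
eef_rot: [-180.0, 0.0, 38.6]
contact_force: [-0.1, -0.3, -0.1]
gripper_width: 93.2
grip_force: 0.0
t 2.1 grasp [ 149.9 -632.5  237.8] rpy [-180.     0.    38.6] w 93.2 F 0.0 cf [-0.1 -0.3 -0.1] q [79. 35. -7. 81.  5. 63. 19.]
450,-300,237 units [11.05 -1.82  0.02] rows 12.0
434,84,150 units [ 5.67 -7.75  2.18] rows 11.0
434,84,40 units [0.   0.   2.75] rows 3.0
```

```bash

python3 -m creep '[[[93,0,0,0,0,0,-1],[93,0,0,0,0,0,-1],[93,0,0,0,0,0,-1],[93,0,0,0,0,0,-1],[93,0,0,0,0,0,-1]]]' >/dev/null
python3 -m creep '[[[93,0,0,0,0,0,-1],[93,0,0,0,0,0,-1],[93,0,0,0,0,0,-1],[93,0,0,0,0,0,-1],[93,0,0,0,0,0,-1]]]' >/dev/null
python3 -m creep '[[[93,0,0,0,0,0,-1],[93,0,0,0,0,0,-1],[93,0,0,0,0,0,-1],[93,0,0,0,0,0,-1],[93,0,0,0,0,0,-1]]]' >/dev/null
python3 -m creep '[[[93,0,0,0,0,0,-0.34],[93,0,0,0,0,0,-0.34],[93,0,0,0,0,0,-0.34],[93,0,0,0,0,0,-0.34],[93,0,0,0,0,0,-0.34]]]' >/dev/null
python3 d.py 450,-300,237 434,84,150 434,84,40
```

```text
t 3.8 grasp [ 149.7 -632.5  237.7] rpy [-180.    -0.   121.9] w 92.9 F 0.0 cf [ 0.3 -0.9  0.8] q [ 91.  38. -29.  81.  19.  66.  91.]
450,-300,237 units [ 3.09 10.77  0.02] rows 12.0
434,84,150 units [8.36 4.73 2.18] rows 11.0
434,84,40 units [-0.    0.    2.75] rows 3.0
```

```bash

python3 -m creep '[[[93,0.206,0.718,0,0,0,0],[93,0.206,0.718,0,0,0,0],[93,0.206,0.718,0,0,0,0],[93,0.206,0.718,0,0,0,0],[93,0.206,0.718,0,0,0,0]]]' >/dev/null
python3 -m creep '[[[93,0.206,0.718,0,0,0,0],[93,0.206,0.718,0,0,0,0],[93,0.206,0.718,0,0,0,0],[93,0.206,0.718,0,0,0,0],[93,0.206,0.718,0,0,0,0]]]' >/dev/null
python3 -m creep '[[[93,0.206,0.718,0,0,0,0],[93,0.206,0.718,0,0,0,0],[93,0.206,0.718,0,0,0,0],[93,0.206,0.718,0,0,0,0],[93,0.206,0.718,0,0,0,0]]]' >/dev/null
python3 -m creep '[[[93,0.557,0.315,0.145,0,0,0],[93,0.557,0.315,0.145,0,0,0],[93,0.557,0.315,0.145,0,0,0],[93,0.557,0.315,0.145,0,0,0],[93,0.557,0.315,0.145,0,0,0]]]'
python3 d.py 434,84,150 434,84,40
```

```text
t: 5.45
tcp_pos: [445.4, -171.3, 273.8]
eef_rot: [180.0, 0.0, 121.8]
contact_force: [0.4, 0.7, -0.7]
gripper_width: 92.9
grip_force: 0.0
t 5.5 grasp [ 445.4 -171.3  208.8] rpy [180.    0.  121.8] w 92.9 F 0.0 cf [ 0.4  0.7 -0.7] q [ 42.  25. -33. 111.  18.  49.  31.]
434,84,150 units [5.58 3.12 1.47] rows 7.0
434,84,40 units [ 0.   -0.    2.75] rows 3.0
```

```bash

python3 -m creep '[[[93,0.558,0.312,0.147,0,0,0],[93,0.558,0.312,0.147,0,0,0],[93,0.558,0.312,0.147,0,0,0],[93,0.558,0.312,0.147,0,0,0],[93,0.558,0.312,0.147,0,0,0]]]' >/dev/null
python3 -m creep '[[[93,0.558,0.312,0.147,0,0,0],[93,0.558,0.312,0.147,0,0,0],[93,0.558,0.312,0.147,0,0,0],[93,0.558,0.312,0.147,0,0,0],[93,0.558,0.312,0.147,0,0,0]]]' >/dev/null
python3 -m creep '[[[93,0,0,0,0,0,0],[93,0,0,0,0,0,0],[93,0,0,0,0,0,0],[93,0,0,0,0,0,0],[93,0,0,0,0,0,0]]]' >/dev/null
python3 d.py 434,84,40
python3 - <<'E'
from h import *
i=[]
for n,(a,b,d,e) in dict(side=(190,100,390,400),top=(180,130,380,330)).items():
    c=eyes.camera(n); f=c["frame"][b:e,a:d,::-1]; i.append(cv2.resize(f,(400,600 if n=="side" else 400))); 
i[1]=cv2.copyMakeBorder(i[1],0,200,0,0,cv2.BORDER_CONSTANT)
cv2.imwrite("pics/a1.png",np.hstack(i))
E
```

```text
t 6.7 grasp [434.1  81.8 150.1] rpy [-180.     0.   121.7] w 93.3 F 0.0 cf [-0.6  0.2  0.3] q [  8.  27. -30. 120.  22.  38.  -5.]
434,84,40 units [0.05 0.03 2.75] rows 3.0
```

View pics/a1.png

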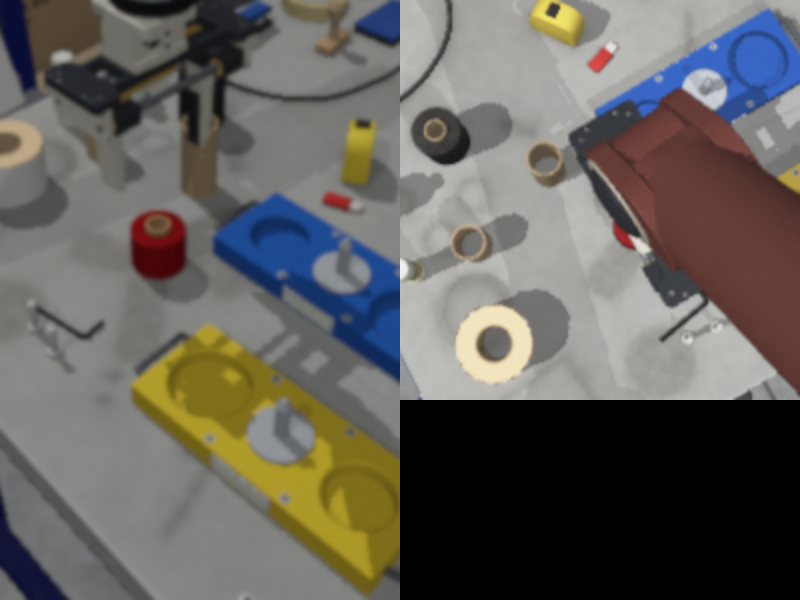

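```bash

python3 -m creep '[[[93,0.05,0.03,0.75,0,0,0],[93,0,0,0.75,0,0,0],[93,0,0,0.6,0,0,0],[93,0,0,0.4,0,0,0],[93,0,0,0.25,0,0,0]]]' >/dev/null
python3 -m creep '[[[50,0,0,0,0,0,0],[50,0,0,0,0,0,0],[50,0,0,0,0,0,0],[50,0,0,0,0,0,0],[50,0,0,0,0,0,0]]]' 20
python3 -m creep '[[[50,0,0,0,0,0,0],[50,0,0,0,0,0,0],[50,0,0,0,0,0,0],[50,0,0,0,0,0,0],[50,0,0,0,0,0,0]]]'
python3 d.py 434,84,120 444,-98,120 444,-98,50
```

```text
t: 7.63
tcp_pos: [434.2, 85.4, 105.8]
eef_rot: [179.9, 0.0, 121.8]
contact_force: [1.0, 0.3, 0.9]
gripper_width: 64.2
grip_force: 0.0
t: 8.05
tcp_pos: [433.9, 85.3, 105.6]
eef_rot: [180.0, 0.0, 121.8]
contact_force: [-0.7, -0.7, 6.5]
gripper_width: 57.7
grip_force: 20.0
t 8.1 grasp [433.9  85.3  40.6] rpy [180.    0.  121.8] w 57.7 F 20.0 cf [-0.7 -0.7  6.5] q [ -1.  38. -19. 125.  33.  21. -16.]
434,84,120 units [-0.03 -0.02 -1.99] rows 3.0
444,-98,120 units [-4.   -2.19  0.  ] rows 5.0
444,-98,50 units [ 0.   -0.    1.75] rows 2.0
```

```bash

python3 -m creep '[[[50,0,0,-0.4,0,0,0],[50,0,0,-0.4,0,0,0],[50,0,0,-0.4,0,0,0],[50,0,0,-0.4,0,0,0],[50,0,0,-0.4,0,0,0]]]' >/dev/null
python3 -m creep '[[[50,-0.4,-0.22,0,0,0,0],[50,-0.4,-0.22,0,0,0,0],[50,-0.4,-0.22,0,0,0,0],[50,-0.4,-0.22,0,0,0,0],[50,-0.4,-0.22,0,0,0,0]]]' >/dev/null
python3 -m creep '[[[50,-0.4,-0.22,0,0,0,0],[50,-0.4,-0.22,0,0,0,0],[50,-0.4,-0.22,0,0,0,0],[50,-0.4,-0.22,0,0,0,0],[50,-0.4,-0.22,0,0,0,0]]]' >/dev/null
python3 -m creep '[[[50,0,0,0,0,0,0],[50,0,0,0,0,0,0],[50,0,0,0,0,0,0],[50,0,0,0,0,0,0],[50,0,0,0,0,0,0]]]' >/dev/null
cat > see.py <<'E'
# see.py thing: position of held thing, from side (+top if visible)
import sys; from h import *
th=sys.argv[1]; s=ctrl.sense(); g=s["tcp_pos"]+rot(s["eef_rot"])[:,2]*65; obs=[]
for n in ("side","top"):
    c=eyes.camera(n); o=finder.outline_of(th,c)
    if o: 
        u,v=proj(c,[g])[0]; e=o[0]["extent"]; print(n,round(o[0]["p"],2),np.round(e),"expected near",u.round(),v.round())
E
python3 see.py red_ribbon
python3 d.py 444,-98,120 444,-98,50
python3 - <<'E'
from h import *
c=eyes.camera("side"); cv2.imwrite("pics/a2.png",cv2.resize(c["frame"][150:380,210:450,::-1],None,fx=2.4,fy=2.4))
E
```

```text
side 0.84 [297. 262.  31.  42.] expected near 295.0 252.0
top 0.68 [375. 238.  19.  20.] expected near 381.0 235.0
t 9.9 grasp [443.4 -96.3 120. ] rpy [180.   -0.  121.9] w 57.6 F 20.0 cf [-1.  -0.  -1.9] q [ 30.  31. -30. 120.  27.  35.  14.]
444,-98,120 units [-0.04 -0.01  0.  ] rows 1.0
444,-98,50 units [-0.   -0.    1.75] rows 2.0
```

View pics/a2.png

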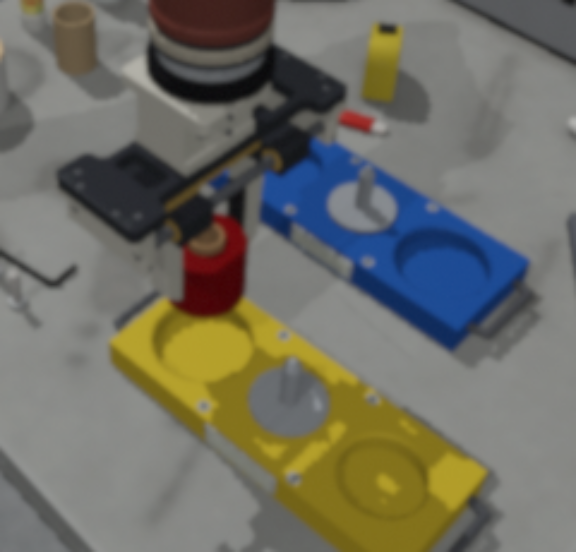

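```bash

python3 -m creep '[[[50,-0.04,-0.01,0.4,0,0,0],[50,0,0,0.4,0,0,0],[50,0,0,0.4,0,0,0],[50,0,0,0.3,0,0,0],[50,0,0,0.2,0,0,0]]]' 
python3 -m creep '[[[50,0,0,0.02,0,0,0],[50,0,0,0,0,0,0],[70,0,0,0,0,0,0],[80,0,0,0,0,0,0],[80,0,0,0,0,0,0]]]'
python3 -m creep '[[[80,0,0,-0.5,0,0,0],[80,0,0,-0.8,0,0,0],[80,0,0,-0.8,0,0,0],[93,0,0,-0.4,0,0,0],[93,0,0,0,0,0,0]]]'
python3 d.py 444,-98,160 406,280,160 406,280,33
python3 see.py red_ribbon
```

```text
t: 10.38
tcp_pos: [443.6, -98.3, 115.9]
eef_rot: [-179.9, -0.1, 121.9]
contact_force: [0.7, 0.4, -1.2]
gripper_width: 57.6
grip_force: 20.0
t: 10.8
tcp_pos: [444.3, -98.5, 116.8]
eef_rot: [179.9, 0.1, 121.8]
contact_force: [-0.2, -0.0, 0.1]
gripper_width: 73.0
grip_force: 0.0
t: 11.22
tcp_pos: [445.8, -98.5, 219.9]
eef_rot: [179.6, 0.3, 121.8]
contact_force: [-0.1, 0.3, 0.2]
gripper_width: 88.9
grip_force: 0.0
t 11.2 grasp [446.3 -98.6 154.9] rpy [179.6   0.3 121.8] w 88.9 F 0.0 cf [-0.1  0.3  0.2] q [ 33.  28. -33. 118.  24.  40.  16.]
444,-98,160 units [ 0.04 -0.04 -0.13] rows 1.0
406,280,160 units [ 8.53  4.17 -0.02] rows 10.0
406,280,33 units [ 0.02 -0.02  3.17] rows 4.0
side 0.86 [295. 288.  30.  40.] expected near 298.0 238.0
top 0.75 [376. 238.  26.  27.] expected near 387.0 232.0
```

```bash

python3 -m creep '[[[93,0.57,0.278,0,0,0,0],[93,0.57,0.278,0,0,0,0],[93,0.57,0.278,0,0,0,0],[93,0.57,0.278,0,0,0,0],[93,0.57,0.278,0,0,0,0]]]' >/dev/null
python3 -m creep '[[[93,0.57,0.278,0,0,0,0],[93,0.57,0.278,0,0,0,0],[93,0.57,0.278,0,0,0,0],[93,0.57,0.278,0,0,0,0],[93,0.57,0.278,0,0,0,0]]]' >/dev/null
python3 -m creep '[[[93,0.57,0.278,0,0,0,0],[93,0.57,0.278,0,0,0,0],[93,0.57,0.278,0,0,0,0],[93,0.57,0.278,0,0,0,0],[93,0.57,0.278,0,0,0,0]]]' >/dev/null
python3 -m creep '[[[93,0,0,0,0,0,0],[93,0,0,0,0,0,0],[93,0,0,0,0,0,0],[93,0,0,0,0,0,0],[93,0,0,0,0,0,0]]]' >/dev/null
python3 d.py 406,280,33
python3 m.py | grep -v caddy
```

```text
t 13.1 grasp [405.4 278.5 150.7] rpy [-1.799e+02  1.000e-01  1.217e+02] w 92.9 F 0.0 cf [ 0.3 -0.2 -0.3] q [-16.  31. -31. 113.  23.  43. -29.]
406,280,33 units [0.03 0.04 2.94] rows 4.0
black_ribbon [534.7 320.8   2.9] rms 2.38 views 2
red_ribbon [444.7 -99.5  10.1] rms 1.05 views 2
long_core [500.3 193.1  -1. ] rms 1.06 views 2
short_core missing 1
short_core [408.5 307.  -21.5] rms 0.21 views 1
cleaner_bottle missing 0
cleaner_bottle [469.3 498.8 -69.8] rms 0.79 views 1
glue missing 0
glue [ 383.   509.7 -112. ] rms 1.38 views 1
0 [[[394.0, 259.0], [330.0, 218.0], [363.0, 220.0]], [[358.0, 159.0], [303.0, 191.0], [333.0, 170.0]]] [[644.0, -64.0, 22.0], [560.0, 72.0, 22.0], [602.0, 4.0, 70.0]]
180 [[[330.0, 218.0], [394.0, 259.0], [363.0, 220.0]], [[303.0, 191.0], [358.0, 159.0], [333.0, 170.0]]] [[560.0, 72.0, 22.0], [644.0, -64.0, 22.0], [602.0, 4.0, 70.0]]
0 [[[369.0, 349.0], [295.0, 292.0], [332.0, 301.0]], [[427.0, 205.0], [373.0, 239.0], [406.0, 219.0]]] [[532.0, -232.0, 22.0], [444.0, -99.0, 22.0], [488.0, -166.0, 70.0]]
180 [[[295.0, 292.0], [369.0, 349.0], [332.0, 301.0]], [[373.0, 239.0], [427.0, 205.0], [406.0, 219.0]]] [[444.0, -99.0, 22.0], [532.0, -232.0, 22.0], [488.0, -166.0, 70.0]]
```

Red ribbon is in place at z≈10. Now the short core, with a light grip.

```bash

python3 -m creep '[[[93,0.03,0.04,0.8,0,0,0],[93,0,0,0.8,0,0,0],[93,0,0,0.7,0,0,0],[93,0,0,0.4,0,0,0],[93,0,0,0.24,0,0,0]]]' >/dev/null
python3 -m creep '[[[34,0,0,0,0,0,0],[34,0,0,0,0,0,0],[34,0,0,0,0,0,0],[34,0,0,0,0,0,0],[34,0,0,0,0,0,0]]]' 8 >/dev/null
python3 -m creep '[[[34,0,0,0,0,0,0],[34,0,0,0,0,0,0],[34,0,0,0,0,0,0],[34,0,0,0,0,0,0],[34,0,0,0,0,0,0]]]' >/dev/null
python3 -m creep '[[[34,0,0,0,0,0,0],[34,0,0,0,0,0,0],[34,0,0,0,0,0,0],[34,0,0,0,0,0,0],[34,0,0,0,0,0,0]]]'
python3 d.py 406,280,150 460,-60,150 488,-165,150 488,-165,63
```

```text
t: 15.45
tcp_pos: [406.0, 282.0, 98.8]
eef_rot: [180.0, 0.0, 121.8]
contact_force: [-1.5, -1.2, 5.3]
gripper_width: 42.0
grip_force: 8.0
t 15.4 grasp [406.  282.   33.8] rpy [180.    0.  121.8] w 42.0 F 8.0 cf [-1.5 -1.2  5.3] q [-23.  41. -21. 117.  32.  27. -37.]
406,280,150 units [-0.04 -0.03 -2.9 ] rows 3.0
460,-60,150 units [-7.93 -3.34 -0.  ] rows 9.0
488,-165,150 units [-2.6  -0.79  0.  ] rows 3.0
488,-165,63 units [ 0.   -0.    2.17] rows 3.0
```

```bash

python3 -m creep '[[[34,0,0,-0.4,0,0,0],[34,0,0,-0.65,0,0,0],[34,0,0,-0.65,0,0,0],[34,0,0,-0.65,0,0,0],[34,0,0,-0.55,0,0,0]]]' >/dev/null
python3 -m creep '[[[34,-0.703,-0.276,0,0,0,0],[34,-0.703,-0.276,0,0,0,0],[34,-0.703,-0.276,0,0,0,0],[34,-0.703,-0.276,0,0,0,0],[34,-0.703,-0.276,0,0,0,0]]]' >/dev/null
python3 -m creep '[[[34,-0.703,-0.276,0,0,0,0],[34,-0.703,-0.276,0,0,0,0],[34,-0.703,-0.276,0,0,0,0],[34,-0.703,-0.276,0,0,0,0],[34,-0.703,-0.276,0,0,0,0]]]' >/dev/null
python3 -m creep '[[[34,-0.703,-0.276,0,0,0,0],[34,-0.703,-0.276,0,0,0,0],[34,-0.703,-0.276,0,0,0,0],[34,-0.703,-0.276,0,0,0,0],[34,-0.703,-0.276,0,0,0,0]]]' >/dev/null
python3 -m creep '[[[34,0,0,0,0,0,0],[34,0,0,0,0,0,0],[34,0,0,0,0,0,0],[34,0,0,0,0,0,0],[34,0,0,0,0,0,0]]]' >/dev/null
python3 d.py 488,-165.5,150 488,-165.5,64
python3 see.py short_core
python3 - <<'E'
from h import *
c=eyes.camera("side"); cv2.imwrite("pics/a3.png",cv2.resize(c["frame"][200:400,230:430,::-1],None,fx=2.4,fy=2.4))
E
```

```text
t 17.5 grasp [ 487.6 -161.9  149.6] rpy [180.  -0. 122.] w 42.1 F 8.0 cf [ 0.6 -0.1 -0.3] q [ 38.  33. -33. 109.  25.  45.  23.]
488,-165.5,150 units [-0.08 -0.04 -0.01] rows 1.0
488,-165.5,64 units [-0.   -0.    2.15] rows 3.0
side 0.59 [339. 274.  27.  38.] expected near 335.0 266.0
top 0.59 [416. 215.  22.  17.] expected near 415.0 214.0
```

View pics/a3.png

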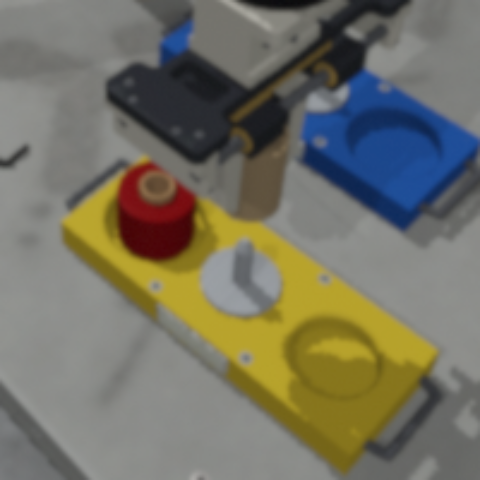

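```bash

python3 -m creep '[[[34,-0.08,-0.04,0.3,0,0,0],[34,0,0,0.3,0,0,0],[34,0,0,0.3,0,0,0],[34,0,0,0.3,0,0,0],[34,0,0,0.2,0,0,0]]]' 
python3 -m creep '[[[34,0,0,0.2,0,0,0],[34,0,0,0.2,0,0,0],[34,0,0,0.15,0,0,0],[34,0,0,0.12,0,0,0],[34,0,0,0.05,0,0,0]]]' 
python3 d.py 488,-165.5,64
```

```text
t: 18.2
tcp_pos: [487.4, -167.5, 156.7]
eef_rot: [-179.9, -0.1, 121.8]
contact_force: [-0.3, 0.7, 0.1]
gripper_width: 42.4
grip_force: 8.0
t: 18.62
tcp_pos: [487.9, -167.2, 129.1]
eef_rot: [-180.0, -0.0, 121.8]
contact_force: [0.0, -1.1, 0.4]
gripper_width: 41.9
grip_force: 8.0
t 18.6 grasp [ 487.9 -167.2   64.1] rpy [-180.    -0.   121.8] w 41.9 F 8.0 cf [ 0.  -1.1  0.4] q [ 34.  40. -27. 113.  32.  34.  18.]
488,-165.5,64 units [0.03 0.03 0.  ] rows 1.0
```

```bash

python3 -m creep '[[[50,0,0,0.02,0,0,0],[65,0,0,0,0,0,0],[65,0,0,0,0,0,0],[65,0,0,0,0,0,0],[65,0,0,-0.2,0,0,0]]]' >/dev/null
python3 -m creep '[[[65,0,0,-0.5,0,0,0],[65,0,0,-0.6,0,0,0],[75,0,0,-0.6,0,0,0],[93,0,0,-0.3,0,0,0],[93,0,0,0,0,0,0]]]' >/dev/null
python3 see.py short_core
python3 d.py 501,193.5,152 501,193.5,40
```

```text
side 0.85 [333. 308.  31.  43.] expected near 338.0 266.0
top 0.67 [407. 219.  22.  18.] expected near 419.0 213.0
t 19.6 grasp [ 487.2 -167.3  151.2] rpy [-1.799e+02 -1.000e-01  1.218e+02] w 92.1 F 0.0 cf [-0.4 -0.   0. ] q [ 38.  33. -33. 109.  25.  45.  24.]
501,193.5,152 units [ 7.48  5.05 -0.02] rows 10.0
501,193.5,40 units [-0.   0.   2.8] rows 3.0
```

```bash

python3 -m creep '[[[93,0.748,0.505,0,0,0,0],[93,0.748,0.505,0,0,0,0],[93,0.748,0.505,0,0,0,0],[93,0.748,0.505,0,0,0,0],[93,0.748,0.505,0,0,0,0]]]' >/dev/null
python3 -m creep '[[[93,0.748,0.505,0,0,0,0],[93,0.748,0.505,0,0,0,0],[93,0.748,0.505,0,0,0,0],[93,0.748,0.505,0,0,0,0],[93,0.748,0.505,0,0,0,0]]]' >/dev/null
python3 -m creep '[[[93,0,0,0,0,0,0],[93,0,0,0,0,0,0],[93,0,0,0,0,0,0],[93,0,0,0,0,0,0],[93,0,0,0,0,0,0]]]' >/dev/null
python3 d.py 501,193.5,40
python3 m.py | grep -E "short|red"
```

```text
t 20.9 grasp [502.  191.2 151.5] rpy [-179.9    0.   121.7] w 93.1 F 0.0 cf [-0.2  0.1 -0.4] q [ -3.  34. -31. 106.  24.  47. -15.]
501,193.5,40 units [0.06 0.01 2.79] rows 3.0
red_ribbon missing 0
red_ribbon [449.6 -77.5 -18. ] rms 0.41 views 1
short_core [ 487.6 -169.2   30.1] rms 0.63 views 2
```

```bash

python3 -m creep '[[[93,0.06,0.01,0.7,0,0,0],[93,0,0,0.7,0,0,0],[93,0,0,0.7,0,0,0],[93,0,0,0.45,0,0,0],[93,0,0,0.25,0,0,0]]]' >/dev/null
python3 -m creep '[[[34,0,0,0,0,0,0],[34,0,0,0,0,0,0],[34,0,0,0,0,0,0],[34,0,0,0,0,0,0],[34,0,0,0,0,0,0]]]' 8 >/dev/null
python3 -m creep '[[[34,0,0,0,0,0,0],[34,0,0,0,0,0,0],[34,0,0,0,0,0,0],[34,0,0,0,0,0,0],[34,0,0,0,0,0,0]]]' >/dev/null
python3 -m creep '[[[34,0,0,0,0,0,0],[34,0,0,0,0,0,0],[34,0,0,0,0,0,0],[34,0,0,0,0,0,0],[34,0,0,0,0,0,0]]]'
python3 d.py 501,193.5,155 601,4,155 601,4,71
```

```text
t: 23.27
tcp_pos: [501.0, 195.7, 105.2]
eef_rot: [180.0, 0.0, 121.8]
contact_force: [-0.2, -0.8, 3.8]
gripper_width: 40.9
grip_force: 7.9
t 23.3 grasp [501.  195.7  40.2] rpy [180.    0.  121.8] w 40.9 F 7.9 cf [-0.2 -0.8  3.8] q [ -8.  43. -24. 110.  31.  33. -22.]
501,193.5,155 units [-0.05 -0.03 -2.87] rows 3.0
601,4,155 units [-5.34 -0.38  0.  ] rows 6.0
601,4,71 units [ 0.  -0.   2.1] rows 3.0
```

```bash

python3 -m creep '[[[34,-0.05,-0.03,-0.4,0,0,0],[34,0,0,-0.65,0,0,0],[34,0,0,-0.65,0,0,0],[34,0,0,-0.65,0,0,0],[34,0,0,-0.52,0,0,0]]]' >/dev/null
python3 -m creep '[[[34,-0.53,-0.038,0,0,0,0],[34,-0.53,-0.038,0,0,0,0],[34,-0.53,-0.038,0,0,0,0],[34,-0.53,-0.038,0,0,0,0],[34,-0.53,-0.038,0,0,0,0]]]' >/dev/null
python3 -m creep '[[[34,-0.53,-0.038,0,0,0,0],[34,-0.53,-0.038,0,0,0,0],[34,-0.53,-0.038,0,0,0,0],[34,-0.53,-0.038,0,0,0,0],[34,-0.53,-0.038,0,0,0,0]]]' >/dev/null
python3 -m creep '[[[34,0,0,0,0,0,0],[34,0,0,0,0,0,0],[34,0,0,0,0,0,0],[34,0,0,0,0,0,0],[34,0,0,0,0,0,0]]]' >/dev/null
python3 d.py 601,5,155 601,5,71
python3 see.py long_core
python3 - <<'E'
from h import *
c=eyes.camera("side"); cv2.imwrite("pics/a4.png",cv2.resize(c["frame"][120:320,270:470,::-1],None,fx=2.4,fy=2.4))
E
```

```text
t 24.9 grasp [599.3   7.  154.9] rpy [ 1.80e+02 -1.00e-01  1.22e+02] w 40.4 F 7.9 cf [0.5 0.9 0.3] q [ 16.  39. -32.  95.  25.  53.   7.]
601,5,155 units [-0.07  0.01 -0.  ] rows 1.0
601,5,71 units [-0.  -0.   2.1] rows 3.0
side 0.7 [366. 189.  27.  41.] expected near 367.0 184.0
top 0.59 [331. 167.  11.  12.] expected near 337.0 161.0
```

View pics/a4.png

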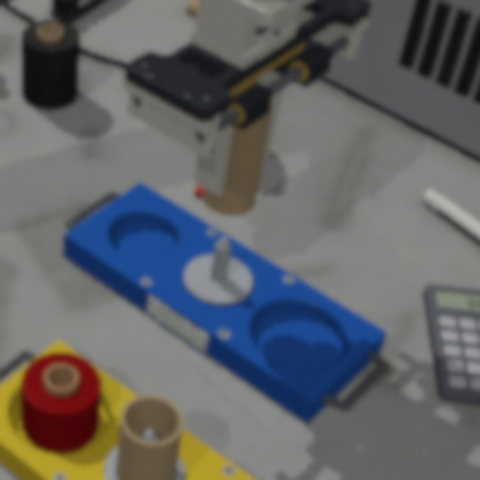

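```bash

python3 -m creep '[[[34,-0.04,0.01,0.3,0,0,0],[34,0,0,0.3,0,0,0],[34,0,0,0.3,0,0,0],[34,0,0,0.25,0,0,0],[34,0,0,0.2,0,0,0]]]' 
python3 -m creep '[[[34,0,0,0.2,0,0,0],[34,0,0,0.2,0,0,0],[34,0,0,0.15,0,0,0],[34,0,0,0.12,0,0,0],[34,0,0,0.05,0,0,0]]]' 
python3 d.py 601,5,70.5
```

```text
t: 25.6
tcp_pos: [600.3, 3.9, 163.6]
eef_rot: [-179.9, -0.1, 121.8]
contact_force: [-0.3, 0.1, -1.1]
gripper_width: 40.9
grip_force: 7.9
t: 26.02
tcp_pos: [600.8, 4.1, 136.2]
eef_rot: [-180.0, -0.0, 121.8]
contact_force: [0.0, 0.2, -0.8]
gripper_width: 40.7
grip_force: 7.9
t 26.0 grasp [600.8   4.1  71.2] rpy [-180.    -0.   121.8] w 40.7 F 7.9 cf [ 0.   0.2 -0.8] q [ 14.  45. -28.  99.  29.  44.   3.]
601,5,70.5 units [0.02 0.02 0.02] rows 1.0
```

```bash

python3 -m creep '[[[50,0,0,0.02,0,0,0],[65,0,0,0,0,0,0],[65,0,0,0,0,0,0],[65,0,0,0,0,0,0],[65,0,0,-0.2,0,0,0]]]' >/dev/null
python3 -m creep '[[[65,0,0,-0.5,0,0,0],[65,0,0,-0.6,0,0,0],[65,0,0,-0.6,0,0,0],[93,0,0,-0.5,0,0,0],[93,0,0,0,0,0,0]]]' >/dev/null
python3 see.py long_core
python3 d.py 456,396,165 456,396,42
```

```text
side 0.75 [362. 219.  28.  55.] expected near 371.0 176.0
top 0.63 [337. 169.  27.  22.] expected near 339.0 156.0
t 27.1 grasp [600.3   3.7 166.4] rpy [-179.9   -0.   121.8] w 89.6 F 0.0 cf [ 0.4 -0.5 -0.1] q [ 17.  38. -32.  94.  24.  54.   8.]
456,396,165 units [10.23  2.11  0.04] rows 11.0
456,396,42 units [-0.    0.01  3.07] rows 4.0
```

```bash

python3 -m creep '[[[93,0.682,0.141,0,0,0,0],[93,0.682,0.141,0,0,0,0],[93,0.682,0.141,0,0,0,0],[93,0.682,0.141,0,0,0,0],[93,0.682,0.141,0,0,0,0]]]' >/dev/null
python3 -m creep '[[[93,0.682,0.141,0,0,0,0],[93,0.682,0.141,0,0,0,0],[93,0.682,0.141,0,0,0,0],[93,0.682,0.141,0,0,0,0],[93,0.682,0.141,0,0,0,0]]]' >/dev/null
python3 -m creep '[[[93,0.682,0.141,0,0,0,0],[93,0.682,0.141,0,0,0,0],[93,0.682,0.141,0,0,0,0],[93,0.682,0.141,0,0,0,0],[93,0.682,0.141,0,0,0,0]]]' >/dev/null
python3 -m creep '[[[93,0,0,0,0,0,0.84],[93,0,0,0,0,0,0.84],[93,0,0,0,0,0,0.84],[93,0,0,0,0,0,0.84],[93,0,0,0,0,0,0.84]]]' >/dev/null
python3 -m creep '[[[93,0,0,0,0,0,0.84],[93,0,0,0,0,0,0.84],[93,0,0,0,0,0,0.84],[93,0,0,0,0,0,0.84],[93,0,0,0,0,0,0.84]]]' >/dev/null
python3 d.py 456,396,42
python3 m.py | grep -v caddy | grep -v "\[\[\["
```

```text
t 29.1 grasp [456.3 395.6 165.5] rpy [-179.9    0.2   79.6] w 92.7 F 0.0 cf [ 0.1 -0.6 -0.1] q [-31.  37. -19.  94.  14.  52. -66.]
456,396,42 units [ 0.02 -0.    3.09] rows 4.0
black_ribbon [535.3 324.7  -3. ] rms 0.43 views 2
red_ribbon [444.6 -99.1   9.5] rms 1.19 views 2
long_core [601.    2.   29.6] rms 0.95 views 2
short_core [ 488.2 -168.    29.8] rms 0.62 views 2
cleaner_bottle missing 0
cleaner_bottle [457.8 414.5 -13.1] rms 0.34 views 1
glue missing 0
glue [372.8 380.4 -20. ] rms 0.21 views 1
```

```bash

python3 -m creep '[[[93,0,0,0.8,0,0,0],[93,0,0,0.8,0,0,0],[93,0,0,0.75,0,0,0],[93,0,0,0.5,0,0,0],[93,0,0,0.24,0,0,0]]]' >/dev/null
python3 -m creep '[[[36,0,0,0,0,0,0],[36,0,0,0,0,0,0],[36,0,0,0,0,0,0],[36,0,0,0,0,0,0],[36,0,0,0,0,0,0]]]' 15 >/dev/null
python3 -m creep '[[[36,0,0,0,0,0,0],[36,0,0,0,0,0,0],[36,0,0,0,0,0,0],[36,0,0,0,0,0,0],[36,0,0,0,0,0,0]]]' >/dev/null
python3 -m creep '[[[36,0,0,0,0,0,0],[36,0,0,0,0,0,0],[36,0,0,0,0,0,0],[36,0,0,0,0,0,0],[36,0,0,0,0,0,0]]]'
python3 d.py 456,396,160
```

```text
t: 31.5
tcp_pos: [456.9, 396.6, 109.0]
eef_rot: [180.0, -0.0, 79.9]
contact_force: [-0.9, -0.6, 5.6]
gripper_width: 44.8
grip_force: 15.0
t 31.5 grasp [456.9 396.6  44. ] rpy [180.   -0.   79.9] w 44.8 F 15.0 cf [-0.9 -0.6  5.6] q [-34.  46. -16.  99.  19.  38. -70.]
456,396,160 units [-0.02 -0.02 -2.9 ] rows 3.0
```

```bash

python3 -m creep '[[[36,0,0,-0.4,0,0,0],[36,0,0,-0.6,0,0,0],[36,0,0,-0.6,0,0,0],[36,0,0,-0.6,0,0,0],[36,0,0,-0.4,0,0,0]]]' >/dev/null
python3 -m creep '[[[36,0,0,0,0,0,-0.84],[36,0,0,0,0,0,-0.84],[36,0,0,0,0,0,-0.84],[36,0,0,0,0,0,-0.84],[36,0,0,0,0,0,-0.84]]]' >/dev/null
python3 -m creep '[[[36,0,0,0,0,0,-0.84],[36,0,0,0,0,0,-0.84],[36,0,0,0,0,0,-0.84],[36,0,0,0,0,0,-0.84],[36,0,0,0,0,0,-0.84]]]' >/dev/null
python3 d.py 558.6,72,145 558.6,72,54.5
```

```text
t 32.8 grasp [457.1 395.7 146.6] rpy [-179.9    0.   122. ] w 44.8 F 15.0 cf [ 0.  -0.3 -0.6] q [-25.  40. -31.  95.  24.  52. -33.]
558.6,72,145 units [-8.21 -2.14  0.05] rows 9.0
558.6,72,54.5 units [0.   0.   2.26] rows 3.0
```

```bash

python3 -m creep '[[[36,-0.548,-0.143,0,0,0,0],[36,-0.548,-0.143,0,0,0,0],[36,-0.548,-0.143,0,0,0,0],[36,-0.548,-0.143,0,0,0,0],[36,-0.548,-0.143,0,0,0,0]]]' >/dev/null
python3 -m creep '[[[36,-0.548,-0.143,0,0,0,0],[36,-0.548,-0.143,0,0,0,0],[36,-0.548,-0.143,0,0,0,0],[36,-0.548,-0.143,0,0,0,0],[36,-0.548,-0.143,0,0,0,0]]]' >/dev/null
python3 -m creep '[[[36,-0.548,-0.143,0,0,0,0],[36,-0.548,-0.143,0,0,0,0],[36,-0.548,-0.143,0,0,0,0],[36,-0.548,-0.143,0,0,0,0],[36,-0.548,-0.143,0,0,0,0]]]' >/dev/null
python3 -m creep '[[[36,0,0,0,0,0,0],[36,0,0,0,0,0,0],[36,0,0,0,0,0,0],[36,0,0,0,0,0,0],[36,0,0,0,0,0,0]]]' >/dev/null
python3 d.py 558.6,72,145 558.6,72,54.5
python3 see.py cleaner_bottle
python3 - <<'E'
from h import *
c=eyes.camera("side"); cv2.imwrite("pics/a5.png",cv2.resize(c["frame"][100:300,250:450,::-1],None,fx=2.4,fy=2.4))
E
```

```text
t 34.4 grasp [557.1  73.5 147.6] rpy [ 1.80e+02 -1.00e-01  1.22e+02] w 44.3 F 15.0 cf [-0.9  0.1 -0.2] q [ 11.  37. -33. 102.  25.  49.  -2.]
558.6,72,145 units [-0.05  0.01  0.06] rows 1.0
558.6,72,54.5 units [-0.   -0.    2.26] rows 3.0
side 0.83 [333. 173.  28.  39.] expected near 333.0 168.0
top 0.42 [308. 199.  64.  40.] expected near 305.0 180.0
```

View pics/a5.png

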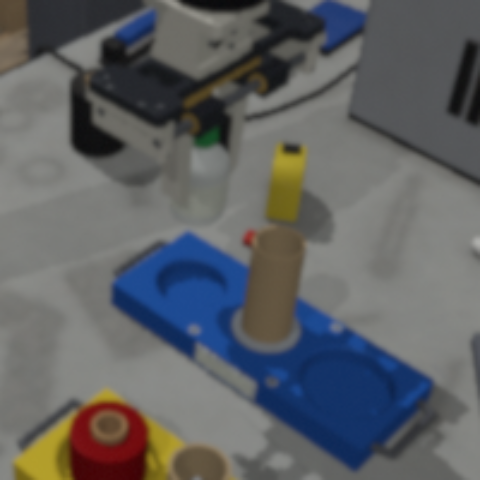

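```bash

python3 -m creep '[[[36,-0.03,0.01,0.4,0,0,0],[36,0,0,0.4,0,0,0],[36,0,0,0.4,0,0,0],[36,0,0,0.3,0,0,0],[36,0,0,0.2,0,0,0]]]' 
python3 -m creep '[[[36,0,0,0.2,0,0,0],[36,0,0,0.15,0,0,0],[36,0,0,0.13,0,0,0],[36,0,0,0.1,0,0,0],[36,0,0,0.03,0,0,0]]]' 
python3 d.py 558.6,72,54.5
```

```text
t: 35.08
tcp_pos: [558.1, 70.9, 143.3]
eef_rot: [-179.9, -0.0, 121.8]
contact_force: [-0.2, -0.1, -1.3]
gripper_width: 44.8
grip_force: 15.0
t: 35.5
tcp_pos: [558.5, 71.0, 119.8]
eef_rot: [-180.0, -0.0, 121.8]
contact_force: [-0.3, -0.3, -1.2]
gripper_width: 44.3
grip_force: 15.0
t 35.5 grasp [558.5  71.   54.8] rpy [-180.    -0.   121.8] w 44.3 F 15.0 cf [-0.3 -0.3 -1.2] q [  8.  44. -27. 106.  31.  38.  -7.]
558.6,72,54.5 units [0.02 0.02 0.01] rows 1.0
```

```bash

python3 -m creep '[[[50,0,0,0.02,0,0,0],[65,0,0,0,0,0,0],[65,0,0,0,0,0,0],[65,0,0,0,0,0,0],[65,0,0,-0.2,0,0,0]]]' >/dev/null
python3 -m creep '[[[65,0,0,-0.5,0,0,0],[65,0,0,-0.6,0,0,0],[65,0,0,-0.6,0,0,0],[93,0,0,-0.5,0,0,0],[93,0,0,0,0,0,0]]]' >/dev/null
python3 see.py cleaner_bottle
python3 d.py 534.8,323.8,150 534.8,323.8,44
```

```text
side 0.56 [330. 210.  31.  37.] expected near 336.0 165.0
top 0.63 [300. 192.   6.  14.] expected near 306.0 177.0
t 36.5 grasp [557.9  70.6 149.8] rpy [-179.9   -0.   121.8] w 89.9 F 0.0 cf [ 0.1 -0.3  0.1] q [ 11.  37. -33. 102.  25.  49.  -2.]
534.8,323.8,150 units [ 5.68  2.85 -0.01] rows 7.0
534.8,323.8,44 units [-0.    0.    2.65] rows 3.0
```

```bash

python3 -m creep '[[[93,0.566,0.285,0,0,0,0],[93,0.566,0.285,0,0,0,0],[93,0.566,0.285,0,0,0,0],[93,0.566,0.285,0,0,0,0],[93,0.566,0.285,0,0,0,0]]]' >/dev/null
python3 -m creep '[[[93,0.566,0.285,0,0,0,0],[93,0.566,0.285,0,0,0,0],[93,0.566,0.285,0,0,0,0],[93,0.566,0.285,0,0,0,0],[93,0.566,0.285,0,0,0,0]]]' >/dev/null
python3 -m creep '[[[93,0,0,0,0,0,0],[93,0,0,0,0,0,0],[93,0,0,0,0,0,0],[93,0,0,0,0,0,0],[93,0,0,0,0,0,0]]]' >/dev/null
python3 d.py 534.8,323.8,44
python3 m.py | grep -E "bottle|long|glue|black"
```

```text
t 37.8 grasp [536.6 321.5 149.9] rpy [-1.799e+02  1.000e-01  1.217e+02] w 92.7 F 0.0 cf [ 0.3 -0.9 -0.1] q [-15.  41. -31.  91.  25.  55. -23.]
534.8,323.8,44 units [ 0.08 -0.    2.65] rows 3.0
black_ribbon missing 1
black_ribbon [539.5 349.9 -19.6] rms 0.27 views 1
long_core [601.9   1.9  29.5] rms 0.45 views 2
cleaner_bottle [559.5  69.8   9.4] rms 2.04 views 2
glue [371.5 351.3  -2.1] rms 0.75 views 2
```

```bash

python3 -m creep '[[[93,0.05,0,0.7,0,0,0],[93,0,0,0.7,0,0,0],[93,0,0,0.6,0,0,0],[93,0,0,0.4,0,0,0],[93,0,0,0.22,0,0,0]]]' >/dev/null
python3 -m creep '[[[50,0,0,0,0,0,0],[50,0,0,0,0,0,0],[50,0,0,0,0,0,0],[50,0,0,0,0,0,0],[50,0,0,0,0,0,0]]]' 25 >/dev/null
python3 -m creep '[[[50,0,0,0,0,0,0],[50,0,0,0,0,0,0],[50,0,0,0,0,0,0],[50,0,0,0,0,0,0],[50,0,0,0,0,0,0]]]'
python3 -m creep '[[[50,0,0,-0.4,0,0,0],[50,0,0,-0.8,0,0,0],[50,0,0,-0.8,0,0,0],[50,0,0,-0.8,0,0,0],[50,0,0,-0.4,0,0,0]]]' >/dev/null
python3 d.py 625,120,172 643.4,-64,172 643.4,-64,55
```

```text
t: 39.73
tcp_pos: [534.8, 325.1, 111.5]
eef_rot: [-180.0, 0.0, 121.8]
contact_force: [-2.2, -1.8, 5.7]
gripper_width: 57.7
grip_force: 25.0
t 40.1 grasp [536.2 326.5 177.3] rpy [ 1.796e+02 -1.000e-01  1.218e+02] w 57.5 F 25.0 cf [-0.7  0.8 -2. ] q [-15.  40. -32.  89.  24.  57. -22.]
625,120,172 units [-5.56 -0.84  0.12] rows 6.0
643.4,-64,172 units [-4.15 -2.04 -0.02] rows 5.0
643.4,-64,55 units [-0.   -0.02  2.92] rows 3.0
```

```bash

python3 -m creep '[[[50,0,0,-0.3,0,0,0],[50,0,0,-0.3,0,0,0],[50,-0.2,-0.06,0,0,0,0],[50,-0.4,-0.12,0,0,0,0],[50,-0.64,-0.19,0,0,0,0]]]' >/dev/null
python3 -m creep '[[[50,-0.64,-0.19,0,0,0,0],[50,-0.64,-0.19,0,0,0,0],[50,-0.64,-0.19,0,0,0,0],[50,-0.64,-0.19,0,0,0,0],[50,-0.64,-0.19,0,0,0,0]]]' >/dev/null
python3 -m creep '[[[50,-0.64,-0.19,0,0,0,0],[50,-0.64,-0.19,0,0,0,0],[50,-0.64,-0.19,0,0,0,0],[50,-0.64,-0.19,0,0,0,0],[50,-0.64,-0.19,0,0,0,0]]]' >/dev/null
python3 -m creep '[[[50,-0.64,-0.19,0,0,0,0],[50,-0.64,-0.19,0,0,0,0],[50,-0.5,-0.15,0,0,0,0],[50,-0.2,-0.06,0,0,0,0],[50,0,0,0,0,0,0]]]' >/dev/null
python3 -m creep '[[[50,0,0,0,0,0,0],[50,0,0,0,0,0,0],[50,0,0,0,0,0,0],[50,0,0,0,0,0,0],[50,0,0,0,0,0,0]]]' >/dev/null
python3 d.py 643.4,-64,150 643.4,-64,57
python3 see.py black_ribbon
python3 - <<'E'
from h import *
c=eyes.camera("side"); cv2.imwrite("pics/a6.png",cv2.resize(c["frame"][120:320,280:480,::-1],None,fx=2.4,fy=2.4))
E
```

```text
t 42.2 grasp [640.6 -60.7 197.8] rpy [180.  -0. 122.] w 57.6 F 25.0 cf [-0.5 -0.7 -2.6] q [ 22.  40. -33.  85.  24.  62.  16.]
643.4,-64,150 units [-0.11  0.01  1.2 ] rows 2.0
643.4,-64,57 units [-0.   -0.    2.32] rows 3.0
side 0.67 [408. 195.  49.  50.] expected near 409.0 185.0
top 0.84 [369. 138.  30.  38.] expected near 372.0 136.0
```

View pics/a6.png

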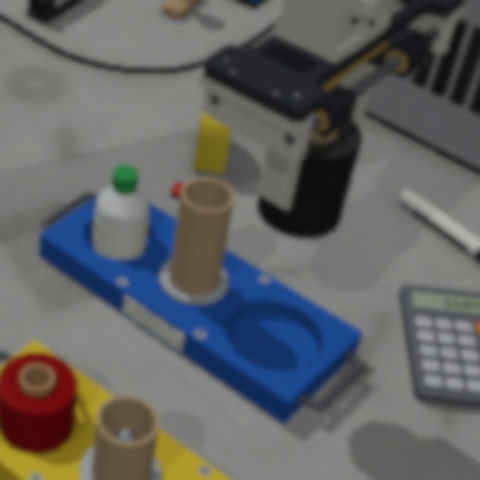

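```bash

python3 -m creep '[[[50,-0.08,0.01,0.45,0,0,0],[50,0,0,0.5,0,0,0],[50,0,0,0.5,0,0,0],[50,0,0,0.4,0,0,0],[50,0,0,0.35,0,0,0]]]' >/dev/null
python3 -m creep '[[[50,0,0,0.3,0,0,0],[50,0,0,0.25,0,0,0],[50,0,0,0.2,0,0,0],[50,0,0,0.15,0,0,0],[50,0,0,0,0,0,0]]]' 
python3 d.py 643.4,-64,57
```

```text
t: 43.32
tcp_pos: [642.3, -64.7, 137.4]
eef_rot: [-179.9, -0.1, 121.8]
contact_force: [-0.6, 0.3, -2.4]
gripper_width: 57.6
grip_force: 25.0
t 43.3 grasp [642.2 -64.7  72.4] rpy [-1.799e+02 -1.000e-01  1.218e+02] w 57.6 F 25.0 cf [-0.6  0.3 -2.4] q [ 20.  48. -29.  91.  29.  49.  11.]
643.4,-64,57 units [-0.    0.04  0.38] rows 1.0
```

```bash

python3 -m creep '[[[50,0,0.03,0.15,0,0,0],[50,0,0,0.12,0,0,0],[50,0,0,0.1,0,0,0],[50,0,0,0,0,0,0],[50,0,0,0,0,0,0]]]' 
python3 -m creep '[[[60,0,0,0,0,0,0],[75,0,0,0,0,0,0],[80,0,0,0,0,0,0],[80,0,0,0,0,0,0],[80,0,0,-0.2,0,0,0]]]'
python3 -m creep '[[[80,0,0,-0.5,0,0,0],[80,0,0,-0.7,0,0,0],[80,0,0,-0.8,0,0,0],[80,0,0,-0.8,0,0,0],[80,0,0,-0.4,0,0,0]]]' >/dev/null
python3 -m creep '[[[80,-0.8,-0.4,0,0,0,0],[80,-0.8,-0.4,0,0,0,0],[80,-0.8,-0.4,0,0,0,0],[80,-0.8,-0.4,0,0,0,0],[80,0,0,0,0,0,0]]]' >/dev/null
python3 d.py
python3 m.py
python3 - <<'E'
from h import *
c=eyes.camera("side"); cv2.imwrite("pics/a7.png",cv2.resize(c["frame"][80:380,190:470,::-1],None,fx=2,fy=2))
E
```

```text
t: 43.73
tcp_pos: [643.7, -64.0, 123.6]
eef_rot: [-180.0, -0.0, 121.8]
contact_force: [-0.0, 0.6, -2.1]
gripper_width: 58.0
grip_force: 25.0
t: 44.15
tcp_pos: [643.0, -64.1, 130.9]
eef_rot: [-179.9, -0.1, 121.8]
contact_force: [-0.7, 0.1, 0.2]
gripper_width: 79.0
grip_force: 0.0
t 45.0 grasp [ 655.9 -219.   194.6] rpy [-179.7    0.4  121. ] w 79.7 F 0.0 cf [-0.6 -2.1 -0.5] q [ 33.  44. -32.  76.  25.  66.  29.]
black_ribbon missing 0
black_ribbon [657.8 -42.8 -14.9] rms 0.38 views 1
red_ribbon [444.9 -99.1   7.5] rms 1.37 views 2
long_core [601.5   2.4  29.1] rms 0.54 views 2
short_core [ 488.3 -168.1   29.2] rms 0.48 views 2
cleaner_bottle [558.5  70.6  10.1] rms 1.22 views 2
glue [372.1 352.2  -3.1] rms 0.93 views 2
blue_caddy [ 297  204  133   91 3048] [362. 249.]
blue_caddy [ 279  154  106   65 2109] [323. 185.]
blue_caddy [601.5   4.5  -5.3 122. ] 4.9
0 [[[330.0, 218.0], [394.0, 259.0], [363.0, 220.0]], [[303.0, 192.0], [357.0, 160.0], [333.0, 170.0]]] [[559.0, 72.0, 21.0], [644.0, -63.0, 21.0], [602.0, 4.0, 69.0]]
180 [[[394.0, 259.0], [330.0, 218.0], [363.0, 220.0]], [[357.0, 160.0], [303.0, 192.0], [333.0, 170.0]]] [[644.0, -63.0, 21.0], [559.0, 72.0, 21.0], [602.0, 4.0, 69.0]]
yellow_caddy [ 256  276  156  121 6265] [345. 338.]
yellow_caddy [ 347  180  108   88 3013] [404. 220.]
yellow_caddy [ 488.2 -165.7   -4.2  -56.6] 3.21
0 [[[369.0, 349.0], [295.0, 292.0], [332.0, 301.0]], [[427.0, 205.0], [373.0, 239.0], [406.0, 219.0]]] [[532.0, -233.0, 22.0], [444.0, -99.0, 22.0], [488.0, -166.0, 70.0]]
180 [[[295.0, 292.0], [369.0, 349.0], [332.0, 301.0]], [[373.0, 239.0], [427.0, 205.0], [406.0, 219.0]]] [[444.0, -99.0, 22.0], [532.0, -233.0, 22.0], [488.0, -166.0, 70.0]]
```

View pics/a7.png

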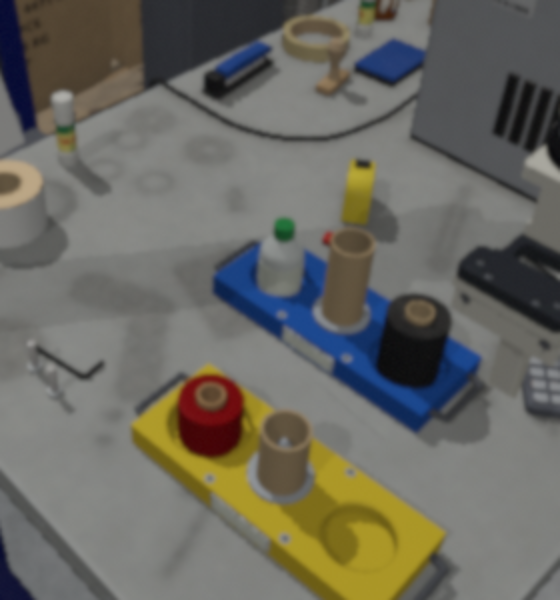

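```bash

python3 -m creep '[[[80,-0.8,-0.4,-0.3,0,0,0],[80,-0.8,-0.4,-0.3,0,0,0],[80,-0.5,-0.2,0,0,0,0],[80,0,0,0,0,0,0],[80,0,0,0,0,0,0]]]' >/dev/null
python3 - <<'E'
from h import *
obs=[]
for n in("side","top"):
    c=eyes.camera(n); o=finder.outline_of("black_ribbon",c); print(n,[(round(q["p"],2),np.round(q["extent"])) for q in o[:2]])
    print(proj(c,SH["black_ribbon"]+[643.5,-64,10]).min(0),proj(c,SH["black_ribbon"]+[643.5,-64,10]).max(0))
    if o: obs.append((c,sup(mpts(o[0]["mask"]))))
print(fit(SH["black_ribbon"],obs,[643,-64,10]))
s=ctrl.sense();print(s["t"],s["tcp_pos"])
E
```

```text
side [(0.56, array([397., 251.,  42.,  50.]))]
[377.16593049 225.57201413] [415.51373609 275.36834628]
top [(0.64, array([361., 159.,  31.,  32.]))]
[345.45391587 140.64397734] [374.85101181 172.28750307]
(array([644.36331931, -65.27453523,  10.64974362]), np.float64(0.8042472764248572))
46.35 [ 667.56577117 -296.6107492   283.72069644]
```

All five are in place and the glue stick has not moved, so I'm handing in.

```bash
python3 -c "
from bench import ctrl
print(ctrl.job_done())"
```

```text
the job is handed in; nothing more can be done
None
```

I handed the job in at about 46 s: both kits are made up, and the last camera measurements show all five items upright and seated, each within about 4 mm of its place, with the glue stick not moved. The hand-in returned no verdict.

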